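# Stamp both ends of a fastener carton

### The arm

A 7-joint arm with a two-finger parallel gripper is mounted at the origin on the work surface. World frame = base frame: x ahead of the robot, y to its left, z up, the work surface at z = 0. Lengths are in m, angles in rad, forces in N, time in s.
With the tool pointing down it reaches from about 0.4 to 0.875 m from the base axis. Payload 6.5 kg.
Tool frame: the origin (TCP) lies midway between the tips of the shut fingers; the grasp point (between the pads) lies 19 mm behind it; z points along the fingers, y is the line along which they close (so a half turn about z gives the same grasp; the last joint's range is limited). The gripper opens to 85 mm and grips with 20 to 120 N. Pads are 22 mm wide; open, the fingers measure 114 mm over their backs; the gripper's body (76 mm by 85 mm) begins 54 mm behind the grasp point. The pads swing forward as they close: fully open they stand 13 mm farther back than shut.
Start: joints at [-1.383, 0.536, -0.004, 1.538, 0.003, 1.067, -0.071], TCP at [0.163, 0.629, 0.203] pointing down, gripper open.
Joint ranges: [-2.7, 2.7], [-0.37, 2.16], [-1.27, 1.26], [0.24, 2.4], [-1.31, 4.45], [0.19, 1.91], [-2.76, 2.76]. Speed limits (rad/s): [2.39, 2.39, 3.14, 3.14, 3.14, 3.14, 3.14].

### API

Orientations are given as a unit quaternion [x, y, z, w].
In Python, from plant import r gives the robot as it stands.
- The arm moves only by the shell command python3 steer.py 'ROWS' [FORCE]. ROWS is a JSON list of rows, 1 to 8 of them, each of 7 numbers: a rotation vector rx, ry, rz in rad, then dx, dy, dz in m, then the opening from 0.0 (shut) to 1.0 (fully open); each row is the pose to reach, as a shift and turn from the pose commanded when the command began, along the tool's axes at that moment; what a row does not reach only later rows make up. A row lasts 1/12 s, in which the tool goes at most 0.0417 m and 0.125 rad, less where a joint would pass 70% of its speed; a pose out of reach is approached as far as the arm can. The fingers move at their own pace and stop on an object; FORCE is the grip in N (left out, the last holds). Time passes only in rows, so rows that do not move let the fingers close. It prints the time, the measured TCP pose, the force, the opening and the grip force at its end.
- r.get_obs(): the state, without advancing time (a new reading comes with each control period).
- r.read_camera(name): name is "scene" or "top" or "wrist"; returns the picture (480x640x3 uint8, red, green, blue); there is no depth.
- r.calibration(name): a dict with "fov_y" (degrees; the focal length in pixels is half the picture's height over the tangent of half this angle, whatever the lens; pixels are square), "cx", "cy" (the principal point, pixels), "view" (4x4, takes a point from world to camera coordinates). Camera axes: x right, y down, z forward; pixel columns grow to the right and rows downward; lengths in m; the calibration is good to about 2 mm. A picture is of the moment at which its call begins: read the wrist's pose just before it. calibration takes no time and is no camera call; for the wrist camera it gives the pose at the moment of the call.
- r.hand_in(): hands the job in; it is judged then, once.
The state is a dict: "time": time; "joint_positions": joint angles; "dq": joint speeds; "joint_efforts": joint torques, N m; "tool_pos": TCP position; "orientation": TCP orientation; "ft_force": force on the tool from outside, world axes, zero at the start; "moment": the same for the moment, N m; "grip_width": opening from 0.0 (shut) to 1.0 (fully open); "grip_force": force on a finger pad.
Only numpy, scipy, OpenCV 4.12 (cv2) and the standard library are available. Lean on these libraries where they do the work, as an engineer would, in place of code of your own. Each camera call takes 0.05 s, during which the arm holds its last target. There are 200 camera calls.

### The job

Stamp the white carton of fasteners on both ends so that it can be read from either side of the rack: pick it up and press the middle of its red end squarely against the sloping sprung pad of the blue stamping stand until the pad is fully home, then turn the carton round and press its plain end home in the same way. Keep the carton right way up, then set it down (do not drop it) standing flat inside the yellow tray, let go, and leave the two bins and the tin where they are.

Things in the scene. Friction and masses are not known exactly. Their poses are not given: they have to be found in the camera images.
- carton: White rigid carton, 120 mm long (its x), 56 mm wide (its y), 60 mm tall (its z), 0.3 to 0.55 kg. Origin at the centre of its underside. A red band covers the last 30 mm at its +x end; the -x end is plain white. It starts standing upright on the work surface. To be gripped across its 56 mm width.
- red_end (a point): Centre of the carton's red end face (60 mm along carton +x, 30 mm above its underside); axes as the carton's.
- plain_end (a point): Centre of the carton's plain end face (60 mm along carton -x, 30 mm above its underside); axes as the carton's.
- stamp: Blue bent-steel stamping stand fixed to the work surface: base plate 130 x 110 mm (x, y), 10 mm thick, with a sloping back plate 100 mm wide whose top edge is about 0.10 m above the work surface. Origin under the middle of the base. The black rubber pad on its sloping face looks towards the stand's +x and 30 degrees upward; nothing stands in front of the pad.
- pad_face (a point): Centre of the outer face of the black rubber pad (50 mm wide, 36 mm tall), at rest 85 mm above the work surface and 30 mm along the stand's +x. x axis: outward normal (30 degrees above level); y: level, along the width; z: up the slope. Moves with the pad. The back plate is 19 mm behind the resting face. A carton held square to it leans 30 degrees, nose down.
- pad (a joint): Travel of the sprung pad into the stand along its normal, in m: 0 at rest, 0.009 fully home against its stop. The spring takes about 2 N to start and 10 N fully home, and pushes the pad back out.
- tray: Yellow out tray fixed to the work surface, 200 x 150 mm outside (x, y), floor 4 mm thick, walls 5 mm thick rising to 12 mm above the work surface, so inside 190 x 140 mm. Origin at the centre of its underside.
- red_bin: Bystander: red open bin of bolts, 160 x 100 x 75 mm, loose. Origin at the centre of its underside.
- blue_bin: Bystander: blue open bin of bolts, 160 x 100 x 75 mm, loose. Origin at the centre of its underside.
- tin: Bystander: red tin with a paper label, 80 mm across, 100 mm tall, loose. Origin at the centre of its underside.

How it is judged:
On the way, in this order (a step that is already met when the one before it is completed fails the run):
1. the red end is pressed squarely on the pad (within 10 degrees, centred within 15 mm, right way up) and the pad is at least 6 mm in (value of joint pad above 0.006 m and contact force between carton and stamp above 3 N and distance between red_end and pad_face below 0.015 m and angle between the x axis of carton and the x axis of pad_face, either way round below 0.175 rad and angle between carton's own z axis and vertical below 0.8 rad), for 0.1 s.
2. the carton has been turned and the plain end is pressed squarely on the pad (within 10 degrees, centred within 15 mm, right way up) and the pad is at least 6 mm in (value of joint pad above 0.006 m and contact force between carton and stamp above 3 N and distance between plain_end and pad_face below 0.015 m and angle between the x axis of carton and the x axis of pad_face, either way round below 0.175 rad and angle between carton's own z axis and vertical below 0.8 rad), for 0.1 s.
At the end, for the whole second after the job is handed in: The carton stands upright (within 3 degrees) at rest, flat on the tray's floor (underside within 3 mm of it) inside the walls, released; the pad is out again (within 2 mm), and both bins and the tin are within 30 mm of where they began (x of carton in the frame of tray between -0.075 and 0.075 m and y of carton in the frame of tray between -0.055 and 0.055 m and height (world z) of carton below 0.007 m and angle between carton's own z axis and vertical below 0.05 rad and linear speed of carton below 0.02 m/s and value of joint pad below 0.002 m and distance of each of red_bin, blue_bin, tin from where it was at the start of the episode below 0.03 m); the robot touches nothing.
It fails at once if the carton is let go (no finger contact) with its underside more than 30 mm above the work surface (height (world z) of carton above 0.03 m and contact force between the fingers and carton below 0.05 N).
It fails at once if the carton is tipped more than 63 degrees (angle between carton's own z axis and vertical above 1.1 rad).
It fails at once if a bin or the tin is shoved more than 30 mm (distance of any of red_bin, blue_bin, tin from where it was at the start of the episode above 0.03 m).
It also fails if it takes over 72 s, if anything falls off the work surface, if the arm or the gripper's body presses on something with over 40 N, if the wrist force passes 120 N, or if a joint passes its speed limit or range.

## Working session

There is one attempt and no reset: what is moved stays moved. The work goes in short steps, Python scripts to look and compute and a shell command to move; the robot and the scene stay as the last step left them, time stands still between calls to the robot, and variables do not carry over. Pictures are saved under pics/ and viewed, at most 10 in all, crops included, and the job is handed in when it is done.

```bash
ls; mkdir -p pics; python3 - <<'E'
from plant import r
import cv2
for n in ("scene","top"):
    im=r.read_camera(n); cv2.imwrite(f"pics/{n}0.png",im[:,:,::-1])
    c=r.calibration(n); print(n,c)
o=r.get_obs(); print(o)
E
```

```text
pics
plant.py
steer.py
scene {'fov_y': 54.77233545975245, 'cx': 317.65979895024446, 'cy': 239.6860584421269, 'view': array([[ 0.81748452,  0.57590529, -0.00722181, -0.520558  ],
       [ 0.3367003 , -0.48803642, -0.80526602, -0.14570112],
       [-0.46728147,  0.65586092, -0.5928697 ,  1.52776056],
       [ 0.        ,  0.        ,  0.        ,  1.        ]])}
top {'fov_y': 54.80115930450691, 'cx': 325.34342007650923, 'cy': 243.08408418283784, 'view': array([[-0.01293101, -0.999804  ,  0.01499185, -0.00829849],
       [-0.99746686,  0.01184906, -0.07013891,  0.63135288],
       [ 0.06994752, -0.01586084, -0.99742457,  1.38799226],
       [ 0.        ,  0.        ,  0.        ,  1.        ]])}
{'time': 0.1, 'joint_positions': array([-1.38322663,  0.53707659, -0.00444291,  1.53877552,  0.00258335,
        1.06729135, -0.07120709]), 'dq': array([-0.0009993 , -0.00086462,  0.00077416, -0.00213633, -0.00065863,
        0.00067525, -0.00108695]), 'joint_efforts': array([ 3.17205464e-03, -5.84559810e+01,  1.05220053e+00, -2.59774196e+01,
        1.26562154e-02,  4.59088973e-03, -1.14972164e-05]), 'tool_pos': array([0.1630413 , 0.62858965, 0.20250917]), 'orientation': array([ 1.26514722e-01,  9.91964429e-01, -7.70977399e-04, -4.91010900e-05]), 'ft_force': array([-1.54721234, -0.14280587, -0.57499104]), 'moment': array([-0.00442125, -0.00666027, -0.03527801]), 'grip_force': 0.0, 'grip_width': 1.004709752707258}
```

View pics/scene0.png

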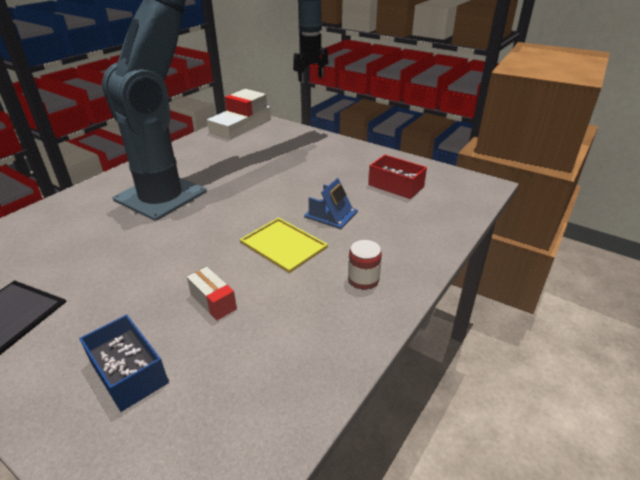

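View pics/top0.png

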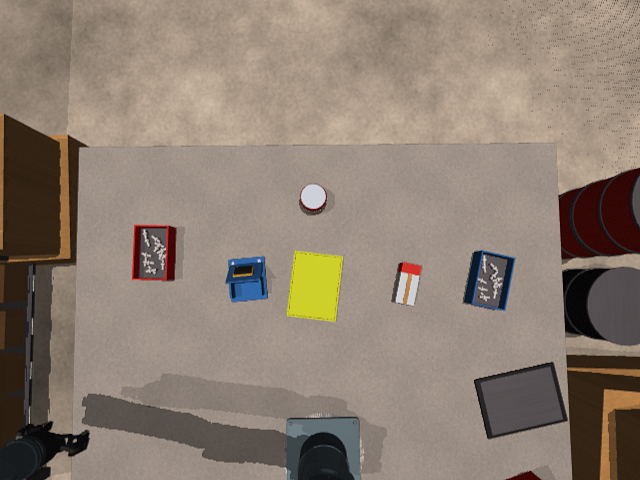

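```bash
cat > h.py <<'E'
import numpy as np, cv2
from plant import r
from scipy.spatial.transform import Rotation as R
C={n:r.calibration(n) for n in ("scene","top")}
def ray(c,p):
    f=240/np.tan(np.radians(c["fov_y"]/2)); V=np.array(c["view"])
    d=V[:3,:3].T@np.array([(p[0]-c["cx"])/f,(p[1]-c["cy"])/f,1])
    return -V[:3,:3].T@V[:3,3], d
def onz(c,p,z):
    o,d=ray(c,p); return o+d*(z-o[2])/d[2]
def tri(obs):
    A=np.zeros((3,3));b=np.zeros(3);L=[]
    for c,p in obs:
        o,d=ray(c,p); d=d/np.linalg.norm(d); P=np.eye(3)-np.outer(d,d); A+=P;b+=P@o; L.append((P,o))
    X=np.linalg.solve(A,b); return X,[float(np.linalg.norm(P@(X-o))) for P,o in L]
def proj(c,X):
    f=240/np.tan(np.radians(c["fov_y"]/2)); V=np.array(c["view"]); q=V[:3,:3]@np.asarray(X)+V[:3,3]
    return np.array([f*q[0]/q[2]+c["cx"],f*q[1]/q[2]+c["cy"]])
E
python3 - <<'E'
from h import *
s=cv2.imread("pics/scene0.png");t=cv2.imread("pics/top0.png")
def crop(im,x,y,w,h): return cv2.resize(im[y:y+h,x:x+w],(400,300),interpolation=cv2.INTER_CUBIC)
cv2.imwrite("pics/comp.png",np.vstack([np.hstack([crop(s,180,255,80,60),crop(s,295,170,80,60)]),np.hstack([crop(t,367,254,80,60),crop(t,207,249,80,60)])]))
for n,p,z in [("carton",(409,270),.06),("carton b",(405,296),.06),("tray",(315,286),.012),("stamp",(247,279),.01),("pad",(243,270),.085),("tin",(313,197),.1),("bb",(490,280),.07),("rb",(155,252),.07)]:
    print(n,onz(C["top"],p,z).round(3))
# tray outline
m=cv2.inRange(cv2.cvtColor(t,cv2.COLOR_BGR2HSV),(25,150,100),(35,255,255))
k=max(cv2.findContours(m,0,1)[0],key=cv2.contourArea); b=cv2.boxPoints(cv2.minAreaRect(k)); X=np.array([onz(C["top"],p,.012) for p in b]); print(X.round(3),X.mean(0))
m=cv2.inRange(cv2.cvtColor(s,cv2.COLOR_BGR2HSV),(25,150,100),(35,255,255))
k=max(cv2.findContours(m,0,1)[0],key=cv2.contourArea); M=cv2.moments(k);print(onz(C["scene"],(M['m10']/M['m00'],M['m01']/M['m00']),.006))
E
```

```text
carton [ 0.546 -0.262  0.06 ]
carton b [ 0.469 -0.248  0.06 ]
tray [0.501 0.017 0.012]
stamp [0.525 0.224 0.01 ]
pad [0.552 0.224 0.085]
tin [0.76  0.019 0.1  ]
bb [ 0.513 -0.498  0.07 ]
rb [0.608 0.483 0.07 ]
[[ 0.414  0.105  0.012]
 [ 0.611  0.08   0.012]
 [ 0.591 -0.069  0.012]
 [ 0.394 -0.043  0.012]] [0.50243478 0.01855092 0.012     ]
[0.50714423 0.01820694 0.006     ]
```

View pics/comp.png

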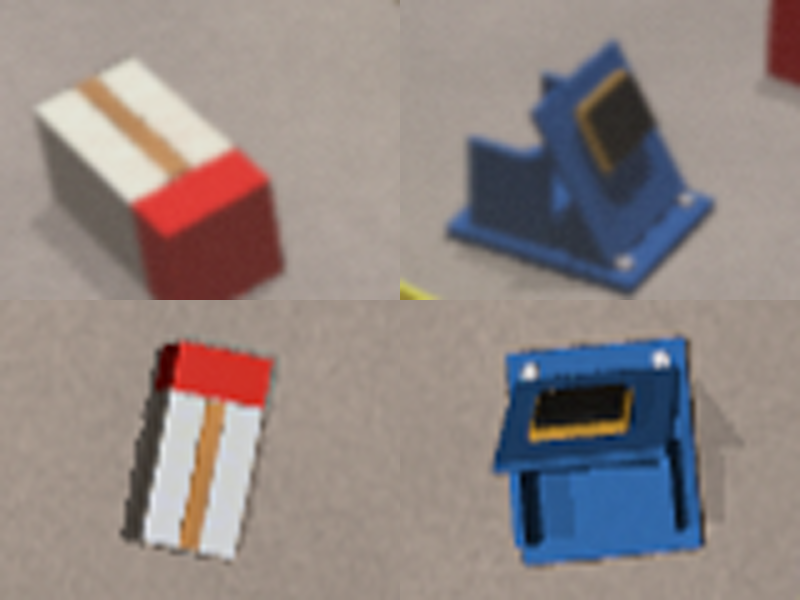

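```bash
python3 - <<'E'
from h import *
S,T=C["scene"],C["top"]
sc=lambda p:(p[0]/5+180-.4,p[1]/5+255-.4); st=lambda p:((p[0]-400)/5+295-.4,p[1]/5+170-.4)
tc=lambda p:(p[0]/5+367-.4,(p[1]-300)/5+254-.4); ts=lambda p:((p[0]-400)/5+207-.4,(p[1]-300)/5+249-.4)
car=[((135,58),(145,543)),((35,110),(235,558)),((165,238),(273,358)),((270,182),(180,342))]
X=[]
for a,b in car:
    x,e=tri([(S,sc(a)),(T,tc(b))]); X.append(x); print("car",x.round(4),np.round(e,4), onz(T,tc(b),.06).round(3))
X=np.array(X); print(X.mean(0)); d=X[2]+X[3]-X[0]-X[1]; print("yaw",np.degrees(np.arctan2(d[1],d[0])),np.linalg.norm(d)/2)
for n,a,b in [("BL-y",(447,232),(703,545)),("F-y",(632,290),(688,340)),("F+y",(715,203),(507,353)),("back top+y",(615,40),(497,470)),("bolt",(622,262),(660,357)),("bolt2",(685,200),(530,370))]:
    x,e=tri([(S,st(a)),(T,ts(b))]); print(n,x.round(4),np.round(e,4))
B=np.array([onz(T,ts(b),.01) for b in [(507,353),(688,340),(703,545),(523,562)]]); print(B.round(3),B.mean(0)); d=B[0]+B[1]-B[2]-B[3]; print("yaw",np.degrees(np.arctan2(d[1],d[0])),np.linalg.norm(d)/2)
P=np.array([onz(T,ts(b),h) for b,h in [((540,385),.1),((632,383),.1),((628,420),.07),((533,427),.07)]]);print("pad",P.round(3),P.mean(0))
E
```

```text
car [ 0.4537 -0.218   0.0601] [0.0029 0.0029] [ 0.452 -0.22   0.06 ]
car [ 0.4433 -0.2718  0.0596] [0.0018 0.0018] [ 0.442 -0.273  0.06 ]
car [ 0.5598 -0.2983  0.0605] [0.0005 0.0005] [ 0.559 -0.299  0.06 ]
car [ 0.5705 -0.2433  0.0582] [0.0011 0.0011] [ 0.57  -0.244  0.06 ]
[ 0.50683012 -0.25782296  0.05960217]
yaw -12.524862010545089 0.11947436151143888
BL-y [0.4687 0.164  0.0053] [0.0013 0.0013]
F-y [0.5952 0.1733 0.0066] [0.0027 0.0027]
F+y [0.5873 0.2831 0.0063] [0.0012 0.0012]
back top+y [0.5181 0.2703 0.1047] [0.0024 0.0024]
bolt [0.5822 0.1878 0.0137] [0.0003 0.0003]
bolt2 [0.5759 0.2674 0.0128] [0.0004 0.0004]
[[0.586 0.282 0.01 ]
 [0.593 0.171 0.01 ]
 [0.468 0.163 0.01 ]
 [0.459 0.272 0.01 ]] [0.52655016 0.22188576 0.01      ]
yaw 4.213003431392669 0.12630242048245457
pad [[0.564 0.245 0.1  ]
 [0.565 0.193 0.1  ]
 [0.544 0.2   0.07 ]
 [0.541 0.255 0.07 ]] [0.55339059 0.22317763 0.085     ]
```

```bash
cat >> h.py <<'E'
def Rdown(yaw,tilt=0,flip=False):
    """tool y along level yaw+90deg (flip: opposite), tool z down, tilted outward along yaw by tilt"""
    z=np.array([np.sin(tilt)*np.cos(yaw),np.sin(tilt)*np.sin(yaw),-np.cos(tilt)]); y=np.array([-np.sin(yaw),np.cos(yaw),0])*(-1 if flip else 1)
    return R.from_matrix(np.c_[np.cross(y,z),y,z])
def go(p,Rd):
    o=r.get_obs(); Rc=R.from_quat(o["orientation"]); rv=(Rc.inv()*Rd).as_rotvec(); d=Rc.inv().apply(np.array(p)-o["tool_pos"])
    print("t",round(o["time"],2),"p",o["tool_pos"].round(4),"q",o["joint_positions"].round(2),"rv",rv.round(3),"d",d.round(4),"rows",round(np.linalg.norm(d)/.0417,1),round(np.linalg.norm(rv)/.125,1),"grip",round(o["grip_width"],3),round(o["grip_force"],1),"F",o["ft_force"].round(1))
E
python3 - <<'E'
from h import *
D=np.radians
go([.5,.15,.25],Rdown(D(-12.5)))
go([.507,-.258,.2],Rdown(D(-12.5)))
E
```

```text
t 0.1 p [0.163  0.6286 0.2025] q [-1.38  0.54 -0.    1.54  0.    1.07 -0.07] rv [-0.002  0.    -0.036] d [-0.4463 -0.3788 -0.0469] rows 14.1 0.3 grip 1.005 0.0 F [-1.5 -0.1 -0.6]
t 0.1 p [0.163  0.6286 0.2025] q [-1.38  0.54 -0.    1.54  0.    1.07 -0.07] rv [-0.002  0.    -0.036] d [-0.5555 -0.7719  0.0038] rows 22.8 0.3 grip 1.005 0.0 F [-1.5 -0.1 -0.6]
```

```bash
python3 steer.py '[[0,0,-0.036,-0.245,-0.208,-0.026,1],[0,0,-0.036,-0.245,-0.208,-0.026,1],[0,0,-0.036,-0.245,-0.208,-0.026,1],[0,0,-0.036,-0.245,-0.208,-0.026,1],[0,0,-0.036,-0.245,-0.208,-0.026,1],[0,0,-0.036,-0.245,-0.208,-0.026,1],[0,0,-0.036,-0.245,-0.208,-0.026,1],[0,0,-0.036,-0.245,-0.208,-0.026,1]]' 60
python3 - <<'E'
from h import *
D=np.radians
im=r.read_camera("wrist"); cv2.imwrite("pics/w1.png",im[:,:,::-1])
go([.5,.15,.25],Rdown(D(-12.5)))
E
```

```text
time: 0.77
tool_pos: [0.3501, 0.3626, 0.2294]
orientation: [0.11, 0.994, -0.001, 0.0]
ft_force: [-0.3, 0.2, 0.8]
grip_width: 1.0
grip_force: 0.0
t 0.82 p [0.3542 0.3577 0.2298] q [-0.96  0.25  0.09  1.9  -0.02  0.99  0.48] rv [-0.003  0.003 -0.01 ] d [-0.189  -0.1694 -0.0191] rows 6.1 0.1 grip 1.001 0.0 F [ 3.  -5.2  0.1]
```

```bash
python3 steer.py '[[0,0,0,-0.19,-0.17,-0.02,1],[0,0,0,-0.19,-0.17,-0.02,1],[0,0,0,-0.19,-0.17,-0.02,1],[0,0,0,-0.19,-0.17,-0.02,1],[0,0,0,-0.19,-0.17,-0.02,1],[0,0,0,-0.19,-0.17,-0.02,1],[0,0,0,-0.19,-0.17,-0.02,1]]'
python3 - <<'E'
from h import *
D=np.radians
im=r.read_camera("wrist"); cv2.imwrite("pics/w2.png",im[:,:,::-1])
c=r.calibration("wrist"); print(c["fov_y"],proj(c,[.556,.224,.085]),proj(c,[.527,.222,0]),proj(c,[.5,.018,0]))
go([.507,-.258,.15],Rdown(D(-12.5)))
E
```

```text
time: 1.4
tool_pos: [0.501, 0.1516, 0.25]
orientation: [0.114, 0.994, -0.001, 0.002]
ft_force: [-1.3, -1.7, 0.2]
grip_width: 0.999
grip_force: 0.0
61.364762769803974 [415.06832021 246.96576116] [391.33552065 195.67920302] [198.83568969 213.3967265 ]
t 1.45 p [0.4997 0.154  0.2496] q [-0.58  0.27  0.24  1.83 -0.07  1.05  1.02] rv [-0.002  0.002 -0.008] d [-0.0993 -0.3997  0.1005] rows 10.2 0.1 grip 0.999 0.0 F [ 1.1 -0.1 -0.3]
```

View pics/w2.png

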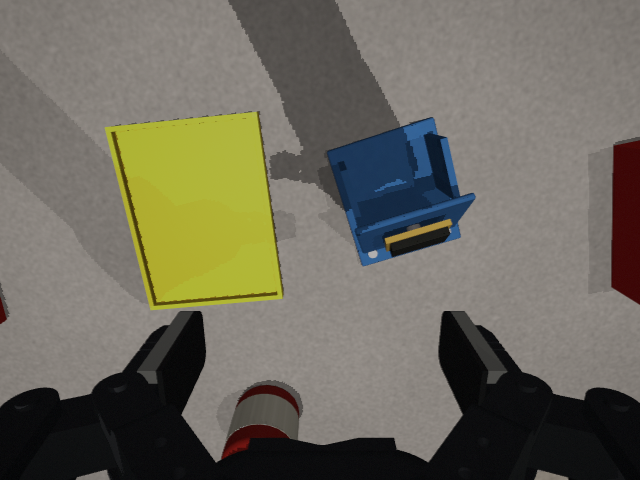

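```bash
python3 steer.py '[[0,0,-0.008,-0.05,-0.2,0.05,1],[0,0,-0.008,-0.05,-0.2,0.05,1],[0,0,-0.008,-0.05,-0.2,0.05,1],[0,0,-0.008,-0.05,-0.2,0.05,1],[0,0,-0.008,-0.05,-0.2,0.05,1],[0,0,-0.008,-0.05,-0.2,0.05,1]]'
python3 steer.py '[[0,0,0,-0.05,-0.2,0.05,1],[0,0,0,-0.05,-0.2,0.05,1],[0,0,0,-0.05,-0.2,0.05,1],[0,0,0,-0.05,-0.2,0.05,1],[0,0,0,-0.05,-0.2,0.05,1],[0,0,0,-0.05,-0.2,0.05,1],[0,0,0,-0.05,-0.2,0.05,1]]'
python3 - <<'E'
from h import *
D=np.radians
c=r.calibration("wrist");im=r.read_camera("wrist"); cv2.imwrite("pics/w3.png",im[:,:,::-1])
Rc=R.from_euler("z",-12.5,degrees=True)
for a in [(60,28),(60,-28),(-60,-28),(-60,28)]: print(a,proj(c,np.array([.507,-.258,.06])+Rc.apply([a[0]/1e3,a[1]/1e3,0])).round(1))
go([.507,-.258,.01],Rdown(D(-12.5)))
E
```

```text
time: 1.95
tool_pos: [0.5005, -0.0538, 0.1978]
orientation: [0.109, 0.994, -0.002, -0.001]
ft_force: [-0.4, 0.6, -0.1]
grip_width: 1.002
grip_force: 0.0
time: 2.53
tool_pos: [0.5088, -0.2545, 0.1483]
orientation: [0.107, 0.994, -0.0, -0.001]
ft_force: [0.2, 0.2, 0.3]
grip_width: 0.998
grip_force: 0.0
(60, 28) [356.2 309.2]
(60, -28) [277.4 308.8]
(-60, -28) [271.9 134.7]
(-60, 28) [362.1 135.2]
t 2.58 p [ 0.5096 -0.2519  0.1486] q [ 0.1   0.48  0.36  1.82 -0.22  0.88  1.93] rv [ 0.001 -0.002  0.007] d [ 0.0011 -0.0066  0.1386] rows 3.3 0.1 grip 1.0 0.0 F [-0.2  0.3 -0.7]
```

View pics/w3.png

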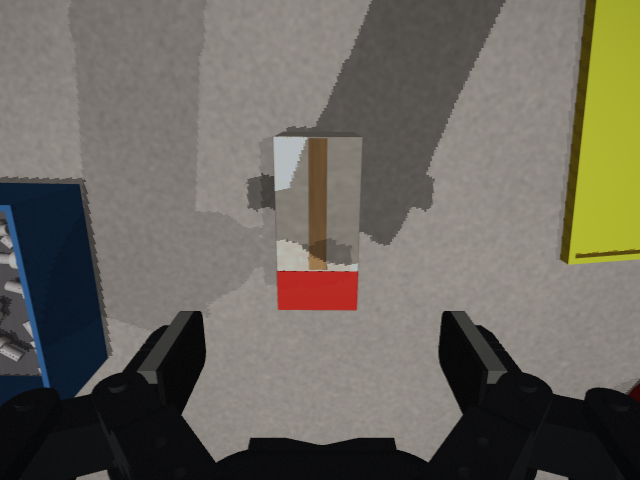

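```bash
python3 steer.py '[[0,0,0.005,0.001,-0.005,0.04,1],[0,0,0.005,0.001,-0.005,0.08,1],[0,0,0.005,0.001,-0.005,0.11,1],[0,0,0.005,0.001,-0.005,0.13,1],[0,0,0.005,0.001,-0.005,0.138,1],[0,0,0.005,0.001,-0.005,0.138,1],[0,0,0.005,0.001,-0.005,0.138,1]]'
python3 -c "
from h import *
go([.507,-.258,.01],Rdown(np.radians(-12.5)))"
```

```text
time: 3.17
tool_pos: [0.5088, -0.2562, 0.0121]
orientation: [0.106, 0.994, 0.0, 0.0]
ft_force: [0.2, 0.1, -0.0]
grip_width: 0.999
grip_force: 0.0
t 3.17 p [ 0.5088 -0.2562  0.0121] q [ 0.18  0.69  0.28  1.88 -0.31  0.61  2.01] rv [0.001 0.001 0.005] d [ 0.0014 -0.0022  0.0021] rows 0.1 0.0 grip 0.999 0.0 F [ 0.2  0.1 -0. ]
```

```bash
python3 steer.py '[[0,0,0,0,0,0,0],[0,0,0,0,0,0,0],[0,0,0,0,0,0,0],[0,0,0,0,0,0,0],[0,0,0,0,0,0,0],[0,0,0,0,0,0,0],[0,0,0,0,0,0,0],[0,0,0,0,0,0,0]]' 70
python3 steer.py '[[0,0,0,0,0,0,0],[0,0,0,0,0,0,0],[0,0,0,0,0,-0.02,0],[0,0,0,0,0,-0.05,0],[0,0,0,0,0,-0.09,0],[0,0,0,0,0,-0.13,0],[0,0,0,0,0,-0.17,0],[0,0,0,0,0,-0.19,0]]' 70
python3 - <<'E'
from h import *
D=np.radians
# red press: standoff
pad=np.array([.554,.225,.085]);yaw=D(4.2);n=np.array([np.cos(D(30))*np.cos(yaw),np.cos(D(30))*np.sin(yaw),.5])
print("n",n)
go([.52,-.1,.25],Rdown(D(0),0,True))
E
```

```text
time: 3.83
tool_pos: [0.5091, -0.2579, 0.0131]
orientation: [0.107, 0.994, -0.0, 0.001]
ft_force: [-1.2, 1.4, 8.2]
grip_width: 0.635
grip_force: 73.9
time: 4.5
tool_pos: [0.5091, -0.2585, 0.2063]
orientation: [0.108, 0.994, -0.001, 0.003]
ft_force: [1.5, -1.0, -5.2]
grip_width: 0.636
grip_force: 78.2
n [0.86369967 0.06342614 0.5       ]
t 4.5 p [ 0.5091 -0.2585  0.2063] q [ 0.09  0.41  0.4   1.77 -0.19  0.99  1.91] rv [8.000e-03 2.000e-03 2.926e+00] d [ 0.023   0.1572 -0.0439] rows 4.0 23.4 grip 0.636 78.2 F [ 1.5 -1.  -5.2]
```

```bash
python3 steer.py '[[0,0,0.12,0,0.03,-0.01,0],[0,0,0.24,0,0.06,-0.02,0],[0,0,0.36,0,0.09,-0.03,0],[0,0,0.48,0,0.12,-0.04,0],[0,0,0.6,0.02,0.15,-0.04,0],[0,0,0.72,0.02,0.15,-0.04,0],[0,0,0.84,0.02,0.15,-0.04,0],[0,0,0.96,0.02,0.15,-0.04,0]]'
python3 steer.py '[[0,0,0.12,0,0,0,0],[0,0,0.24,0,0,0,0],[0,0,0.36,0,0,0,0],[0,0,0.48,0,0,0,0],[0,0,0.6,0,0,0,0],[0,0,0.72,0,0,0,0],[0,0,0.84,0,0,0,0],[0,0,0.96,0,0,0,0]]'
python3 steer.py '[[0,0,0.12,0,0,0,0],[0,0,0.24,0,0,0,0],[0,0,0.36,0,0,0,0],[0,0,0.48,0,0,0,0],[0,0,0.6,0,0,0,0],[0,0,0.72,0,0,0,0],[0,0,0.84,0,0,0,0],[0,0,0.96,0,0,0,0]]'
cat >> h.py <<'E'
D=np.radians
pad=np.array([.554,.225,.085]);yaw=D(4.2);n=np.array([np.cos(D(30))*np.cos(yaw),np.cos(D(30))*np.sin(yaw),.5])
def press(gap,flip,off=(0,0,0),k=.024):
    """gap: nose to resting pad face; k: grasp centre ahead of TCP (back along tool)"""
    Rd=Rdown(yaw,D(30),flip); go(pad+np.array(off)+n*(.06+gap)+Rd.apply([0,0,k]) if False else pad+np.array(off)+n*(.06+gap)+Rd.apply([0,0,k]),Rd)
E
python3 - <<'E'
from h import *
go([.52,-.1,.25],Rdown(D(0),0,True)); press(.06,True)
im=r.read_camera("wrist"); cv2.imwrite("pics/w4.png",im[:,:,::-1])
E
```

```text
time: 5.17
tool_pos: [0.5193, -0.1056, 0.2412]
orientation: [0.556, 0.831, 0.0, -0.001]
ft_force: [0.5, -0.9, -5.8]
grip_width: 0.633
grip_force: 78.0
time: 5.83
tool_pos: [0.5193, -0.1064, 0.2411]
orientation: [0.877, 0.48, -0.0, -0.001]
ft_force: [-0.7, 0.2, -5.8]
grip_width: 0.635
grip_force: 78.0
time: 6.5
tool_pos: [0.5194, -0.1062, 0.2411]
orientation: [1.0, 0.02, -0.0, -0.001]
ft_force: [-0.3, 0.3, -5.1]
grip_width: 0.636
grip_force: 78.0
t 6.5 p [ 0.5194 -0.1062  0.2411] q [-0.65  0.44  1.02  1.85 -0.42  1.09 -1.  ] rv [-0.001  0.001  0.041] d [ 0.0009 -0.0062 -0.0089] rows 0.3 0.3 grip 0.636 78.0 F [-0.3  0.3 -5.1]
t 6.5 p [ 0.5194 -0.1062  0.2411] q [-0.65  0.44  1.02  1.85 -0.42  1.09 -1.  ] rv [ 0.007  0.524 -0.032] d [ 0.1641 -0.3331  0.1172] rows 9.3 4.2 grip 0.636 78.0 F [-0.3  0.3 -5.1]
```

```bash
sed -i 's/k=.024/k=.018/; s/ if False else .*,Rd)$/,Rd)/' h.py; tail -2 h.py
python3 steer.py '[[0.0,0.05,0,0.02,-0.04,0,0],[0.0,0.1,0,0.04,-0.08,0,0],[0.0,0.15,0,0.06,-0.11,0,0],[0.0,0.2,0,0.08,-0.145,0,0],[0.0,0.25,0,0.1,-0.18,0,0],[0.0,0.28,0,0.12,-0.21,0,0],[0.0,0.28,0,0.12,-0.21,0,0],[0.0,0.28,0,0.12,-0.21,0,0]]'
python3 -c "
from h import *
press(.06,True)"
```

```text
"""gap: nose to resting pad face; k: grasp centre ahead of TCP (back along tool)"""
    Rd=Rdown(yaw,D(30),flip); go(pad+np.array(off)+n*(.06+gap)+Rd.apply([0,0,k]),Rd)
time: 7.22
tool_pos: [0.6291, 0.1122, 0.2402]
orientation: [0.99, 0.027, 0.138, -0.004]
ft_force: [-1.1, -2.3, -4.4]
grip_width: 0.632
grip_force: 78.2
t 7.22 p [0.6291 0.1122 0.2402] q [-1.02  0.47  0.99  1.85 -0.52  0.8  -1.33] rv [ 0.007  0.246 -0.017] d [ 0.0121 -0.1189  0.1186] rows 4.0 2.0 grip 0.632 78.2 F [-1.1 -2.3 -4.4]
```

```bash
python3 steer.py '[[0.0,0.06,0,0,-0.03,0,0],[0.0,0.12,0,0,-0.06,0,0],[0.0,0.18,0,0,-0.09,0.01,0],[0.007,0.246,-0.017,0.01,-0.119,0.03,0],[0.007,0.246,-0.017,0.01,-0.119,0.06,0],[0.007,0.246,-0.017,0.01,-0.119,0.09,0],[0.007,0.246,-0.017,0.012,-0.119,0.118,0],[0.007,0.246,-0.017,0.012,-0.119,0.118,0]]'
python3 - <<'E'
from h import *
press(.06,True)
a=[]
for nme,x,y,w,h in(("scene",275,120,160,120),("top",187,199,160,120)):
    im=r.read_camera(nme)[:,:,::-1]; a.append(cv2.resize(im[y:y+h,x:x+w],(400,300),interpolation=cv2.INTER_CUBIC))
cv2.imwrite("pics/c5.png",np.hstack(a))
E
```

```text
time: 7.88
tool_pos: [0.6655, 0.2273, 0.1252]
orientation: [0.966, 0.032, 0.255, -0.007]
ft_force: [-1.6, -1.5, -5.7]
grip_width: 0.638
grip_force: 78.4
t 7.88 p [0.6655 0.2273 0.1252] q [-1.03  0.62  0.7   1.97 -0.73  0.24 -1.36] rv [ 0.007  0.007 -0.005] d [ 0.0034 -0.0059 -0.0029] rows 0.2 0.1 grip 0.638 78.4 F [-1.6 -1.5 -5.7]
```

View pics/c5.png

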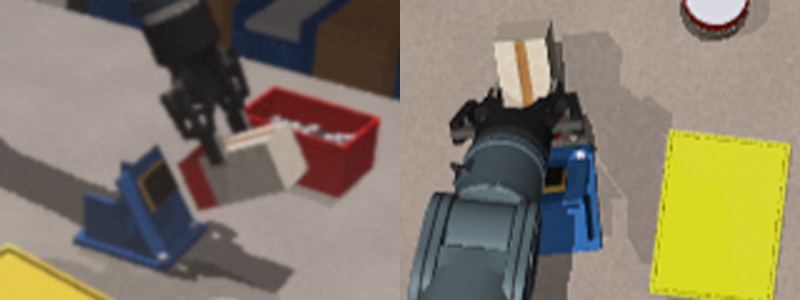

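```bash
python3 steer.py '[[0.0,0.0,0,-0.01,-0.003,-0.002,0],[0.005,0.005,0,-0.02,-0.003,-0.002,0],[0.005,0.005,0,-0.03,-0.003,-0.002,0],[0.005,0.005,0,-0.04,-0.003,-0.002,0],[0.005,0.005,0,-0.04,-0.003,-0.002,0],[0.005,0.005,0,-0.04,-0.003,-0.002,0]]'
python3 -c "
from h import *
press(.02,True)"
```

```text
time: 8.48
tool_pos: [0.6326, 0.2311, 0.1139]
orientation: [0.964, 0.033, 0.263, -0.011]
ft_force: [0.8, 0.6, -5.1]
grip_width: 0.637
grip_force: 78.5
t 8.48 p [0.6326 0.2311 0.1139] q [-1.12  0.62  0.76  2.06 -1.05  0.2  -1.07] rv [-0.002 -0.008 -0.006] d [-0.0027  0.0004  0.0036] rows 0.1 0.1 grip 0.637 78.5 F [ 0.8  0.6 -5.1]
```

```bash
cat >> h.py <<'E'
def press(gap,flip,tilt=30,ex=.002,k=.018,roll=0):
    """nose gap from resting pad along n; ex: carton centre's shift along carton x relative to TCP is -ex"""
    t=D(tilt); Rd=Rdown(yaw,t,flip)
    a=np.array([np.cos(t)*np.cos(yaw),np.cos(t)*np.sin(yaw),np.sin(t)])  # from nose to tail
    Rd=R.from_rotvec(a*D(roll))*Rd
    L=.06-ex if flip else .06+ex
    go(pad+n*gap+a*L+Rd.apply([0,0,k]),Rd)
E
python3 -c "
from h import *
press(.02,True,25);press(-.004,True,25);press(-.009,True,25)"
```

```text
t 8.48 p [0.6326 0.2311 0.1139] q [-1.12  0.62  0.76  2.06 -1.05  0.2  -1.07] rv [-0.002 -0.095 -0.006] d [-0.0066  0.0004  0.0086] rows 0.3 0.8 grip 0.637 78.5 F [ 0.8  0.6 -5.1]
t 8.48 p [0.6326 0.2311 0.1139] q [-1.12  0.62  0.76  2.06 -1.05  0.2  -1.07] rv [-0.002 -0.095 -0.006] d [-0.0306  0.0006  0.0084] rows 0.8 0.8 grip 0.637 78.5 F [ 0.8  0.6 -5.1]
t 8.48 p [0.6326 0.2311 0.1139] q [-1.12  0.62  0.76  2.06 -1.05  0.2  -1.07] rv [-0.002 -0.095 -0.006] d [-0.0356  0.0006  0.0083] rows 0.9 0.8 grip 0.637 78.5 F [ 0.8  0.6 -5.1]
```

```bash
python3 steer.py '[[0,-0.045,0,-0.003,0,0.004,0],[0,-0.09,0,-0.0066,0,0.008,0],[0,-0.09,0,-0.012,0,0.008,0],[0,-0.09,0,-0.018,0,0.008,0],[0,-0.09,0,-0.024,0,0.008,0],[0,-0.09,0,-0.024,0,0.008,0]]'
python3 -c "
from h import *
press(-.004,True,25);press(-.01,True,25)"
```

```text
time: 8.98
tool_pos: [0.6155, 0.2291, 0.0937]
orientation: [0.975, 0.033, 0.219, -0.009]
ft_force: [1.9, 1.1, -3.7]
grip_width: 0.63
grip_force: 78.6
t 8.98 p [0.6155 0.2291 0.0937] q [-1.14  0.67  0.81  2.04 -1.03  0.32 -1.11] rv [-0.001 -0.005 -0.007] d [-0.0055 -0.0003  0.0002] rows 0.1 0.1 grip 0.63 78.6 F [ 1.9  1.1 -3.7]
t 8.98 p [0.6155 0.2291 0.0937] q [-1.14  0.67  0.81  2.04 -1.03  0.32 -1.11] rv [-0.001 -0.005 -0.007] d [-0.0115 -0.0003  0.0007] rows 0.3 0.1 grip 0.63 78.6 F [ 1.9  1.1 -3.7]
```

```bash
python3 steer.py '[[0,0,0,-0.003,0,0,0],[0,0,0,-0.005,0,0,0],[0,0,0,-0.008,0,0,0],[0,0,0,-0.008,0,0,0]]'
python3 -c "
from h import *
press(-.009,True,25)"
python3 steer.py '[[0,0,0,-0.003,0,0,0],[0,0,0,-0.004,0,0,0],[0,0,0,-0.004,0,0,0]]'
python3 -c "
from h import *
press(-.009,True,25)"
```

```text
time: 9.32
tool_pos: [0.6112, 0.2287, 0.092]
orientation: [0.975, 0.032, 0.221, -0.009]
ft_force: [6.4, 0.0, -2.3]
grip_width: 0.634
grip_force: 78.6
t 9.32 p [0.6112 0.2287 0.092 ] q [-1.14  0.67  0.8   2.06 -1.04  0.3  -1.1 ] rv [-0.001 -0.009 -0.008] d [-0.0059 -0.0004  0.0008] rows 0.1 0.1 grip 0.634 78.6 F [ 6.4  0.  -2.3]
time: 9.57
tool_pos: [0.6092, 0.2286, 0.0912]
orientation: [0.974, 0.032, 0.222, -0.009]
ft_force: [8.0, 0.8, -0.5]
grip_width: 0.635
grip_force: 78.6
t 9.57 p [0.6092 0.2286 0.0912] q [-1.14  0.66  0.79  2.06 -1.04  0.29 -1.09] rv [-0.001 -0.012 -0.008] d [-0.0038 -0.0005  0.001 ] rows 0.1 0.1 grip 0.635 78.6 F [ 8.   0.8 -0.5]
```

```bash
python3 steer.py '[[0,0,0,-0.003,0,0,0],[0,0,0,-0.006,0,0,0],[0,0,0,-0.006,0,0,0],[0,0,0,-0.006,0,0,0]]'
python3 -c "
from h import *
press(-.009,True,25)
a=[]
for nme,x,y,w,h in(("scene",275,140,100,75),("wrist",0,0,640,480)):
    im=r.read_camera(nme)[:,:,::-1]; a.append(cv2.resize(im[y:y+h,x:x+w],(400,300),interpolation=cv2.INTER_CUBIC))
cv2.imwrite('pics/c6.png',np.hstack(a))
press(-.009,True,25)"
```

```text
time: 9.9
tool_pos: [0.608, 0.2284, 0.0916]
orientation: [0.974, 0.031, 0.226, -0.009]
ft_force: [14.1, 0.4, 3.2]
grip_width: 0.635
grip_force: 78.7
t 9.9 p [0.608  0.2284 0.0916] q [-1.14  0.66  0.78  2.07 -1.05  0.27 -1.08] rv [-0.    -0.02  -0.009] d [-0.0028 -0.0005  0.0018] rows 0.1 0.2 grip 0.635 78.7 F [14.1  0.4  3.2]Traceback (most recent call last):
  File "<string>", line 5, in <module>
    for nme,x,y,w,h in((scene,275,140,100,75),(wrist,0,0,640,480)):
                        ^^^^^
NameError: name 'scene' is not defined
```

```bash
python3 - <<'E'
from h import *
a=[]
for nme,x,y,w,h in(("scene",275,140,100,75),("top",187,219,120,90)):
    im=r.read_camera(nme)[:,:,::-1]; a.append(cv2.resize(im[y:y+h,x:x+w],(400,300),interpolation=cv2.INTER_CUBIC))
cv2.imwrite('pics/c6.png',np.hstack(a))
press(-.009,True,25)
E
```

```text
t 10.0 p [0.608  0.2284 0.0916] q [-1.14  0.66  0.79  2.07 -1.05  0.27 -1.08] rv [-0.    -0.02  -0.009] d [-0.0029 -0.0005  0.0018] rows 0.1 0.2 grip 0.634 78.7 F [14.4  0.9  2.5]
```

View pics/c6.png

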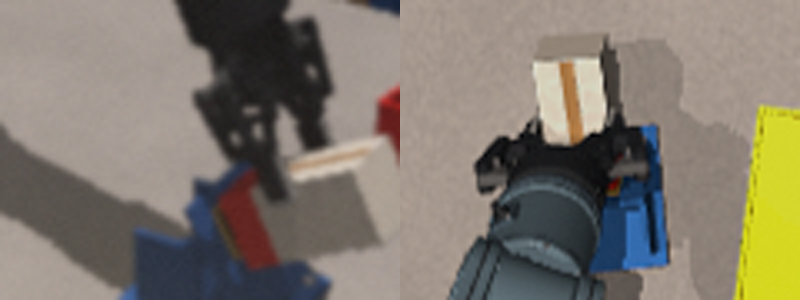

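```bash
python3 - <<'E'
from h import *
o=r.get_obs(); Rt=R.from_quat(o["orientation"]); 
# flip: tool x = toward tail (=-carton x), tool z=-carton z, tool y = carton y
c=o["tool_pos"]+Rt.apply([.002,0,-.018])
f=lambda p:((proj(C["scene"],p)-[275,140])*4).round(0)
print("nose",(c+Rt.apply([-.06,0,0])).round(4), "pad home",(pad-.009*n).round(4))
for x in(-.06,-.03,.06):
    for z in(-.03,.03): print(x,z,[f(c+Rt.apply([x,y,z])) for y in(.028,-.028)])
# pad face outline & plate
Rs=R.from_euler("ZY",[yaw,-D(30)])
print("padcorners",[f(pad-.009*n+Rs.apply([0,y,z])) for y,z in((.025,.018),(-.025,.018),(-.025,-.018),(.025,-.018))])
top=pad-.019*n; print("base F-y",f([.595,.172,.008]))
E
```

```text
nose [0.5482 0.2245 0.0821] pad home [0.5462 0.2244 0.0805]
-0.06 -0.03 [array([212., 194.]), array([250., 161.])]
-0.06 0.03 [array([243., 267.]), array([280., 233.])]
-0.03 -0.03 [array([245., 188.]), array([283., 154.])]
-0.03 0.03 [array([276., 262.]), array([312., 227.])]
0.06 -0.03 [array([349., 167.]), array([385., 133.])]
0.06 0.03 [array([379., 245.]), array([414., 209.])]
padcorners [array([251., 179.]), array([217., 208.]), array([238., 251.]), array([271., 221.])]
base F-y [259. 350.]
```

```bash
python3 steer.py '[[0,0,0,0.02,0,0,0],[0,0,0,0.05,0,0,0],[0,0,0,0.06,0,-0.03,0],[0,-0.1,0,0.04,0.03,-0.06,0],[0,-0.2,0,0.02,0.06,-0.09,0],[0,-0.3,0,0,0.09,-0.11,0],[0,-0.4,0,-0.02,0.11,-0.13,0],[0,-0.4,0,-0.02,0.11,-0.13,0]]'
python3 -c "
from h import *
go([.58,.1,.23],Rdown(yaw,0,True)); go([.58,.1,.23],Rdown(yaw,0,False))"
```

```text
time: 10.67
tool_pos: [0.5325, 0.1062, 0.1968]
orientation: [0.999, 0.03, 0.018, -0.002]
ft_force: [1.0, -0.5, -4.4]
grip_width: 0.637
grip_force: 79.5
t 10.67 p [0.5325 0.1062 0.1968] q [-1.1   0.58  1.14  1.91 -0.63  1.02 -1.2 ] rv [-0.002 -0.037 -0.014] d [ 0.0482  0.0089 -0.0314] rows 1.4 0.3 grip 0.637 79.5 F [ 1.  -0.5 -4.4]
t 10.67 p [0.5325 0.1062 0.1968] q [-1.1   0.58  1.14  1.91 -0.63  1.02 -1.2 ] rv [-0.057  0.004  3.127] d [ 0.0482  0.0089 -0.0314] rows 1.4 25.0 grip 0.637 79.5 F [ 1.  -0.5 -4.4]
```

```bash
python3 steer.py '[[0,0,0,0.02,0.01,-0.02,0],[0,-0.037,-0.12,0.048,0.01,-0.032,0],[0,-0.037,-0.24,0.048,0.01,-0.032,0],[0,-0.037,-0.36,0.048,0.01,-0.032,0],[0,-0.037,-0.48,0.048,0.01,-0.032,0],[0,-0.037,-0.6,0.048,0.01,-0.032,0],[0,-0.037,-0.72,0.048,0.01,-0.032,0],[0,-0.037,-0.84,0.048,0.01,-0.032,0]]'
python3 steer.py '[[0,0,-0.12,0,0,0,0],[0,0,-0.24,0,0,0,0],[0,0,-0.36,0,0,0,0],[0,0,-0.48,0,0,0,0],[0,0,-0.6,0,0,0,0],[0,0,-0.72,0,0,0,0],[0,0,-0.84,0,0,0,0],[0,0,-0.96,0,0,0,0]]'
python3 steer.py '[[0,0,-0.12,0,0,0,0],[0,0,-0.24,0,0,0,0],[0,0,-0.36,0,0,0,0],[0,0,-0.48,0,0,0,0],[0,0,-0.6,0,0,0,0],[0,0,-0.72,0,0,0,0],[0,0,-0.84,0,0,0,0],[0,0,-0.96,0,0,0,0]]'
python3 -c "
from h import *
press(.06,False,25)"
```

```text
time: 11.33
tool_pos: [0.5805, 0.1062, 0.2278]
orientation: [0.898, 0.441, 0.001, 0.006]
ft_force: [-0.4, -0.5, -4.3]
grip_width: 0.631
grip_force: 79.5
time: 12.0
tool_pos: [0.5805, 0.1061, 0.2278]
orientation: [0.593, 0.806, -0.002, 0.006]
ft_force: [0.3, 0.4, -6.2]
grip_width: 0.638
grip_force: 79.5
time: 12.67
tool_pos: [0.5805, 0.106, 0.2277]
orientation: [0.154, 0.988, -0.004, 0.004]
ft_force: [0.1, -0.9, -5.3]
grip_width: 0.635
grip_force: 79.5
t 12.67 p [0.5805 0.106  0.2277] q [-0.59  0.43  0.43  1.7  -0.19  1.05  1.17] rv [-0.092 -0.422 -0.374] d [-0.045   0.1493  0.1022] rows 4.5 4.6 grip 0.635 79.5 F [ 0.1 -0.9 -5.3]
```

```bash
python3 steer.py '[[-0.02,-0.1,-0.09,-0.03,0.03,-0.02,0],[-0.04,-0.2,-0.18,-0.05,0.06,-0.02,0],[-0.06,-0.3,-0.27,-0.06,0.1,-0.02,0],[-0.09,-0.42,-0.37,-0.06,0.14,0,0],[-0.092,-0.422,-0.374,-0.05,0.149,0.04,0],[-0.092,-0.422,-0.374,-0.045,0.149,0.08,0],[-0.092,-0.422,-0.374,-0.045,0.149,0.102,0],[-0.092,-0.422,-0.374,-0.045,0.149,0.102,0]]'
python3 -c "
from h import *
press(.06,False,25);press(.002,False,25)"
```

```text
time: 13.33
tool_pos: [0.6641, 0.2311, 0.1177]
orientation: [-0.034, 0.977, 0.004, 0.21]
ft_force: [-1.8, -0.5, -6.8]
grip_width: 0.63
grip_force: 79.4
t 13.33 p [0.6641 0.2311 0.1177] q [-0.76  0.57  0.36  1.88 -0.04  0.33  1.19] rv [-0.007 -0.013 -0.001] d [-0.008   0.0019 -0.0043] rows 0.2 0.1 grip 0.63 79.4 F [-1.8 -0.5 -6.8]
t 13.33 p [0.6641 0.2311 0.1177] q [-0.76  0.57  0.36  1.88 -0.04  0.33  1.19] rv [-0.007 -0.013 -0.001] d [0.0497 0.0019 0.0015] rows 1.2 0.1 grip 0.63 79.4 F [-1.8 -0.5 -6.8]
```

```bash
python3 steer.py '[[0,0,0,0.012,0.001,-0.002,0],[0,-0.01,0,0.024,0.001,-0.001,0],[0,-0.01,0,0.036,0.001,0,0],[0,-0.01,0,0.046,0.001,0.001,0],[0,-0.01,0,0.048,0.001,0.001,0],[0,-0.01,0,0.048,0.001,0.001,0]]'
python3 -c "
from h import *
press(0,False,25);press(-.012,False,25)"
```

```text
time: 13.83
tool_pos: [0.6281, 0.231, 0.1055]
orientation: [-0.033, 0.974, 0.008, 0.222]
ft_force: [-0.2, -0.2, -6.0]
grip_width: 0.635
grip_force: 79.6
t 13.83 p [0.6281 0.231  0.1055] q [-0.83  0.54  0.4   2.   -0.03  0.23  1.14] rv [-0.002  0.011 -0.005] d [ 0.0141 -0.0006  0.005 ] rows 0.4 0.1 grip 0.635 79.6 F [-0.2 -0.2 -6. ]
t 13.83 p [0.6281 0.231  0.1055] q [-0.83  0.54  0.4   2.   -0.03  0.23  1.14] rv [-0.002  0.011 -0.005] d [ 0.0261 -0.0007  0.0059] rows 0.6 0.1 grip 0.635 79.6 F [-0.2 -0.2 -6. ]
```

```bash
python3 -c "
from h import *
press(0,False,24);press(-.009,False,24)"
python3 steer.py '[[0,0.02,0,0.003,0,0.003,0],[0,0.03,0,0.007,0,0.006,0],[0,0.03,0,0.012,0,0.006,0],[0,0.03,0,0.012,0,0.006,0]]'
python3 -c "
from h import *
press(0,False,24);press(-.012,False,24)"
```

```text
t 13.83 p [0.6281 0.231  0.1055] q [-0.83  0.54  0.4   2.   -0.03  0.23  1.14] rv [-0.002  0.029 -0.005] d [ 0.0144 -0.0006  0.0061] rows 0.4 0.2 grip 0.635 79.6 F [-0.2 -0.2 -6. ]
t 13.83 p [0.6281 0.231  0.1055] q [-0.83  0.54  0.4   2.   -0.03  0.23  1.14] rv [-0.002  0.029 -0.005] d [ 0.0234 -0.0006  0.0067] rows 0.6 0.2 grip 0.635 79.6 F [-0.2 -0.2 -6. ]
time: 14.17
tool_pos: [0.6206, 0.2303, 0.0944]
orientation: [-0.033, 0.978, 0.007, 0.208]
ft_force: [4.1, -0.4, -3.3]
grip_width: 0.632
grip_force: 79.6
t 14.17 p [0.6206 0.2303 0.0944] q [-0.81  0.55  0.37  1.99 -0.04  0.25  1.15] rv [-0.002 -0.    -0.005] d [ 0.0029 -0.0004 -0.0006] rows 0.1 0.0 grip 0.632 79.6 F [ 4.1 -0.4 -3.3]
t 14.17 p [0.6206 0.2303 0.0944] q [-0.81  0.55  0.37  1.99 -0.04  0.25  1.15] rv [-0.002 -0.    -0.005] d [ 0.0148 -0.0005  0.0007] rows 0.4 0.0 grip 0.632 79.6 F [ 4.1 -0.4 -3.3]
```

```bash
python3 steer.py '[[0,0,0,0.004,0,0,0],[0,0,0,0.008,0,0,0],[0,0,0,0.012,0,0,0],[0,0,0,0.012,0,0,0]]'
python3 -c "
from h import *
press(-.009,False,24)"
```

```text
time: 14.5
tool_pos: [0.6134, 0.2298, 0.0922]
orientation: [-0.033, 0.977, 0.008, 0.212]
ft_force: [10.6, -1.6, -3.6]
grip_width: 0.633
grip_force: 79.2
t 14.5 p [0.6134 0.2298 0.0922] q [-0.83  0.55  0.38  2.02 -0.04  0.22  1.14] rv [-0.001  0.008 -0.006] d [ 0.0044 -0.0005  0.0013] rows 0.1 0.1 grip 0.633 79.2 F [10.6 -1.6 -3.6]
```

```bash
python3 steer.py '[[0,0.01,0,0.003,0,0,0],[0,0.015,0,0.006,0,0.001,0],[0,0.015,0,0.006,0,0.001,0],[0,0.015,0,0.006,0,0.001,0]]'
python3 - <<'E'
from h import *
press(-.009,False,24)
o=r.get_obs(); Rt=R.from_quat(o["orientation"]); c=o["tool_pos"]+Rt.apply([-.002,0,-.018])*1
c=o["tool_pos"]+Rt.apply([.002,0,-.018])
a=[]
for nme,x,y,w,h in(("scene",275,140,100,75),("top",187,219,120,90)):
    im=r.read_camera(nme)[:,:,::-1]; a.append(cv2.resize(im[y:y+h,x:x+w],(400,300),interpolation=cv2.INTER_CUBIC))
cv2.imwrite('pics/c7.png',np.hstack(a))
f=lambda p:((proj(C["scene"],p)-[275,140])*4).round(0)
for x in(.06,-.03,-.06):
    for z in(-.03,.03): print(x,z,[f(c+Rt.apply([x,y,z])) for y in(.028,-.028)])
print(c+Rt.apply([.06,0,0]))
E
```

```text
time: 14.83
tool_pos: [0.6123, 0.2301, 0.0917]
orientation: [-0.033, 0.978, 0.009, 0.208]
ft_force: [14.3, -2.0, 4.6]
grip_width: 0.636
grip_force: 80.0
t 14.83 p [0.6123 0.2301 0.0917] q [-0.82  0.55  0.37  2.01 -0.04  0.23  1.14] rv [ 0.001 -0.    -0.007] d [ 0.0031 -0.0008  0.0012] rows 0.1 0.1 grip 0.636 80.0 F [14.3 -2.   4.6]
0.06 -0.03 [array([253., 159.]), array([215., 192.])]
0.06 0.03 [array([280., 231.]), array([243., 266.])]
-0.03 -0.03 [array([354., 143.]), array([318., 177.])]
-0.03 0.03 [array([381., 218.]), array([346., 253.])]
-0.06 -0.03 [array([390., 137.]), array([354., 171.])]
-0.06 0.03 [array([416., 213.]), array([382., 249.])]
[0.5484596  0.22579724 0.08291688]
```

View pics/c7.png

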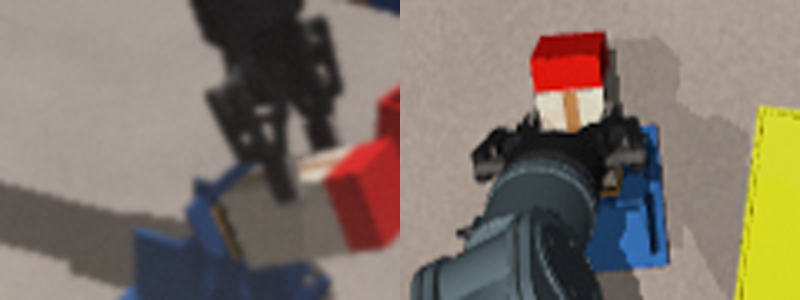

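```bash
python3 steer.py '[[0,0,0,-0.02,0,0,0],[0,0,0,-0.05,0,0,0],[0,0,0,-0.06,0,-0.03,0],[0,0.1,0,-0.04,-0.03,-0.06,0],[0,0.2,0,-0.02,-0.06,-0.08,0],[0,0.3,0,0.0,-0.1,-0.1,0],[0,0.4,0,0.02,-0.13,-0.11,0],[0,0.41,0,0.03,-0.16,-0.11,0]]'
python3 -c "
from h import *
go([.506,.018,.12],Rdown(D(-7.2)))"
```

```text
time: 15.6
tool_pos: [0.5456, 0.0642, 0.1776]
orientation: [-0.034, 0.999, 0.001, -0.004]
ft_force: [2.3, -0.1, -5.1]
grip_width: 0.636
grip_force: 79.6
t 15.6 p [0.5456 0.0642 0.1776] q [-0.41  0.41  0.27  1.84 -0.14  0.92  1.56] rv [ 0.001 -0.008  0.194] d [ 0.0422 -0.0435  0.0578] rows 2.0 1.6 grip 0.636 79.6 F [ 2.3 -0.1 -5.1]
```

```bash
python3 steer.py '[[0,0,0.1,0.02,-0.022,0.02,0],[0,-0.008,0.194,0.042,-0.0435,0.04,0],[0,-0.008,0.194,0.042,-0.0435,0.058,0],[0,-0.008,0.194,0.042,-0.0435,0.058,0],[0,-0.008,0.194,0.042,-0.0435,0.08,0],[0,-0.008,0.194,0.042,-0.0435,0.105,0],[0,-0.008,0.194,0.042,-0.0435,0.13,0],[0,-0.008,0.194,0.042,-0.0435,0.13,0]]'
python3 -c "
from h import *
go([.506,.018,.0165],Rdown(D(-7.2)))"
```

```text
time: 16.27
tool_pos: [0.5023, 0.0196, 0.0431]
orientation: [0.062, 0.998, -0.001, -0.002]
ft_force: [-1.7, -0.5, -5.1]
grip_width: 0.634
grip_force: 79.3
t 16.27 p [0.5023 0.0196 0.0431] q [-0.33  0.55  0.25  2.04 -0.24  0.58  1.54] rv [-0.002 -0.005  0.002] d [-0.004  -0.0011  0.0266] rows 0.6 0.0 grip 0.634 79.3 F [-1.7 -0.5 -5.1]
```

```bash
python3 steer.py '[[0,-0.004,0,-0.003,0,0.012,0],[0,-0.004,0,-0.003,0,0.02,0],[0,-0.004,0,-0.003,0,0.023,0],[0,-0.004,0,-0.003,0,0.025,0],[0,-0.004,0,-0.003,0,0.025,0],[0,-0.004,0,-0.003,0,0.025,0]]'
python3 -c "
from h import *
go([.506,.018,.0165],Rdown(D(-7.2)))"
```

```text
time: 16.77
tool_pos: [0.5079, 0.0183, 0.0216]
orientation: [0.063, 0.998, -0.0, 0.003]
ft_force: [-0.6, -0.4, -5.3]
grip_width: 0.632
grip_force: 79.3
t 16.77 p [0.5079 0.0183 0.0216] q [-0.31  0.6   0.24  2.04 -0.26  0.53  1.55] rv [-0.001  0.005 -0.   ] d [ 0.0019 -0.0005  0.0051] rows 0.1 0.0 grip 0.632 79.3 F [-0.6 -0.4 -5.3]
```

```bash
python3 steer.py '[[0,0.003,0,0,0,0.002,0],[0,0.003,0,0,0,0.004,0],[0,0.003,0,0,0,0.004,0],[0,0.003,0,0,0,0.004,0]]'
python3 -c "
from h import *
go([.506,.018,.0165],Rdown(D(-7.2)))"
python3 steer.py '[[0,0,0,0,0,0.001,0],[0,0,0,0,0,0.002,0],[0,0,0,0,0,0.002,0],[0,0,0,0,0,0.002,0]]'
python3 -c "
from h import *
go([.506,.018,.0165],Rdown(D(-7.2)))"
```

```text
time: 17.1
tool_pos: [0.5085, 0.0181, 0.0176]
orientation: [0.063, 0.998, -0.0, 0.002]
ft_force: [0.6, -1.0, 2.1]
grip_width: 0.634
grip_force: 80.3
t 17.1 p [0.5085 0.0181 0.0176] q [-0.31  0.61  0.23  2.03 -0.26  0.53  1.55] rv [-0.     0.003 -0.001] d [ 0.0025 -0.0004  0.001 ] rows 0.1 0.0 grip 0.634 80.3 F [ 0.6 -1.   2.1]
time: 17.43
tool_pos: [0.5088, 0.0181, 0.0172]
orientation: [0.063, 0.998, 0.0, 0.002]
ft_force: [-3.7, -1.0, 26.6]
grip_width: 0.632
grip_force: 83.1
t 17.43 p [0.5088 0.0181 0.0172] q [-0.31  0.61  0.23  2.03 -0.26  0.53  1.56] rv [ 0.     0.004 -0.001] d [ 0.0028 -0.0005  0.0007] rows 0.1 0.0 grip 0.632 83.1 F [-3.7 -1.  26.6]
```

```bash
python3 steer.py '[[0,0,0,0,0,-0.001,0],[0,0,0,0,0,-0.001,1],[0,0,0,0,0,-0.001,1],[0,0,0,0,0,-0.001,1],[0,0,0,0,0,-0.001,1],[0,0,0,0,0,-0.001,1],[0,0,0,0,0,-0.001,1],[0,0,0,0,0,-0.001,1]]'
python3 steer.py '[[0,0,0,0,0,-0.02,1],[0,0,0,0,0,-0.05,1],[0,0,0,0,0,-0.09,1],[0,0,0,0,0,-0.13,1],[0,0,0,0,0,-0.17,1],[0,0,0,0,0,-0.2,1],[0,0,0,0,0,-0.2,1],[0,0,0,0,0,-0.2,1]]'
python3 - <<'E'
from h import *
a=[]
for nme in("scene","wrist"):
    a.append(cv2.resize(r.read_camera(nme)[:,:,::-1],(400,300),interpolation=cv2.INTER_AREA))
cv2.imwrite('pics/c8.png',np.hstack(a))
E
```

```text
time: 18.1
tool_pos: [0.5073, 0.018, 0.0158]
orientation: [0.063, 0.998, -0.001, 0.001]
ft_force: [-0.9, -0.5, 0.6]
grip_width: 1.0
grip_force: 0.0
time: 18.77
tool_pos: [0.5083, 0.0185, 0.2176]
orientation: [0.063, 0.998, 0.0, 0.003]
ft_force: [-0.3, -0.3, -0.5]
grip_width: 1.002
grip_force: 0.0
```

View pics/c8.png

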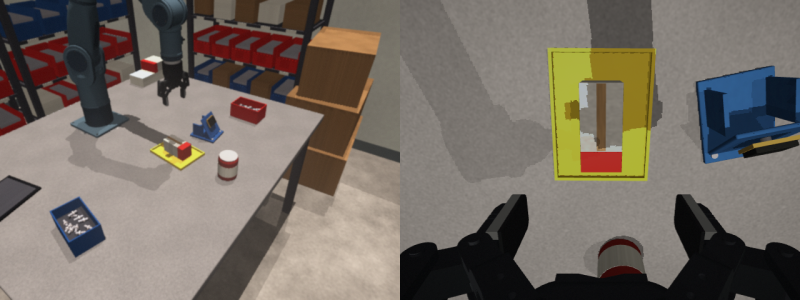

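The carton stands flat in the tray at wrist-view (601,126), clear of the walls. The gripper is clear, the bins and tin haven't moved, and the pad is out.

```bash
python3 -c "
from plant import r
print(r.hand_in())"
```

```text
the job is handed in; nothing more can be done
None
```

I pressed the red end and then the plain end home on the pad, set the carton down flat in the tray, released it and handed the job in at about 19 s; `hand_in()` returned no verdict, and both ends met the pad about 5 to 6° off square (limit 10°) because a wrist joint was near its range limit.

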